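Fetch the check weight from under the draught-cabinet sash

TASK

Raise the sash of the draught cabinet until it stays up by itself when you let go of it, then reach in under it and take out the largest of the three brass check weights. Set that weight down gently, upright, in the middle of the balance pan, and leave the sash standing up. Do not disturb the two smaller weights or the porcelain dish.

Things in the scene. Friction and masses are not known exactly. Their poses are not given: they have to be found in the camera images.
- cabinet: Draught cabinet fixed to the bench: a box 200 deep (x), 360 wide (y) and 267 high with clear side and back panels and a roof of steel vent bars. Origin at the centre of its footprint on the bench, z up, x pointing from its front to its back. Its front, at x = -100 mm, is shut by the sash. A weighted arm outside its right (-y) side reaches 215 mm from the middle: it stands up to 440 mm when shut and tips back (+x) to level as the sash rises.
- opening (a point): Middle of the front opening's sill: on top of the 12 mm floor plate, in the sash pane's mid-plane (cabinet x = -91 mm). The opening is 328 mm wide between two upright guides 420 mm high. The three weights stand in a row on the floor plate about 45 mm behind this plane, at 0 and 85 mm to either side, any in any place. Axes as the cabinet's.
- sash (a joint): Rise of the sash in m: 0 = shut, on the sill; 0.275 = upper stop. It slides vertically: 0.7 kg, 250 high, clear pane, lower edge 13 mm above the bench when shut. The weighted arm takes up more of its weight the higher it is: lifting takes about 10 N at the bottom, 4 N near the top. Let go below 0.09 it slides down shut; above 0.16 friction always holds it.
- sash_handle (a point): Centre of the sash's handle: a round level steel bar, 14 mm thick, 140 mm long along the cabinet's y, carried 55 mm in front of the pane's mid-plane by two thin posts 63 mm either side of its centre. It lies 55 mm above the sash's lower edge (68 mm above the bench when shut) and rises with it. Axes as the cabinet's.
- large_weight_mid (a point): The large check weight: a loose upright brass cylinder 38 mm in diameter and 50 mm high, with a knob 23 mm wide on a narrower neck above it (68 mm high in all), about 0.45 kg. The point is on its axis, 25 mm above its foot; z along its axis.
- medium_weight_mid (a point): The medium check weight: the same shape, 28 mm in diameter, 38 mm high (56 with its knob), about 0.19 kg. The point is on its axis 19 mm above its foot. To be left where it stands.
- small_weight_mid (a point): The small check weight: the same shape, 22 mm in diameter, 30 mm high (48 with its knob), about 0.09 kg. The point is on its axis 15 mm above its foot. To be left where it stands.
- pan (a point): Centre of the top face of the balance's round steel pan, 120 mm in diameter and flat, 62 mm above the bench, z up. The balance is a flat white box fixed to the bench, 220 deep x 170 wide x 48 high, the pan 20 mm behind its middle; its x axis points away from the display end. The pan does not give.
- dish: A loose white porcelain evaporating dish, 84 mm across and 32 mm high, on the bench to the right of the work. Origin under its centre. To be left where it stands.

How it is judged:
On the way, in this order (a step that is already met when the one before it is completed fails the run):
1. the sash stands up by itself, more than 90 mm up and still, with nothing touching the cabinet (value of joint sash above 0.09 m and velocity of joint sash between -0.01 and 0.01 m/s and contact force between cabinet and the arm below 0.1 N and contact force between cabinet and the fingers below 0.1 N), for 0.4 s.
2. the large weight has come out through the front of the cabinet (x of large_weight_mid in the frame of cabinet below -0.12 m), for 0.1 s.
At the end, for the whole second after the job is handed in: The large weight stands upright and still on the balance pan, its axis within 25 mm of the pan's centre; the sash is still up (risen more than 90 mm) and not sliding; the two smaller weights are within 12 mm and the dish within 15 mm of where they began (horizontal distance between large_weight_mid and pan below 0.025 m and z of large_weight_mid in the frame of pan between 0.021 and 0.029 m and angle between large_weight_mid's own z axis and vertical below 0.08 rad and linear speed of large_weight below 0.02 m/s and value of joint sash above 0.09 m and velocity of joint sash above -0.01 m/s and distance of each of medium_weight_mid, small_weight_mid from where it was at the start of the episode below 0.012 m and distance of dish from where it was at the start of the episode below 0.015 m); the robot touches nothing.
It fails at once if a smaller weight is tipped or pushed more than 12 mm (distance of any of medium_weight_mid, small_weight_mid from where it was at the start of the episode above 0.012 m or angle between any of medium_weight_mid, small_weight_mid's own z axis and vertical above 0.35 rad).
It fails at once if the dish is pushed more than 15 mm (distance of dish from where it was at the start of the episode above 0.015 m).
It fails at once if the large weight is dropped or slammed onto the pan (faster than 0.35 m/s within 15 mm of it) (horizontal distance between large_weight_mid and pan below 0.07 m and z of large_weight_mid in the frame of pan below 0.04 m and linear speed of large_weight above 0.35 m/s).
It also fails if it takes over 64 s, if anything falls off the work surface, if the arm or the gripper's body presses on something with over 40 N, if the wrist force passes 120 N, or if a joint passes its speed limit or range.

ROBOT

A 6-joint arm with a two-finger parallel gripper is mounted at the origin on the work surface. World frame = base frame: x ahead of the robot, y to its left, z up, the work surface at z = 0. Lengths are in m, angles in rad, forces in N, time in s.
With the tool pointing down it reaches from about 0.25 to 0.775 m from the base axis. Payload 4 kg.
Tool frame: the origin (TCP) lies at the very end of the fingers, on their centre line; the grasp point (between the pads) lies 19 mm behind it (robot.hold_point_z is the distance from the TCP to the grasp point, in m); z points along the fingers, y is the line along which they close (so a half turn about z gives the same grasp; the last joint's range is limited). The gripper opens to 94 mm and grips with 3 to 60 N. Pads are 16 mm wide; open, the fingers measure 119 mm over their backs; the gripper's body (75 mm by 177 mm) begins 78 mm behind the grasp point.
Start: joints at [1.191, 0.087, 1.371, -0, 1.684, -0.103], TCP at [0.15, 0.529, 0.206] pointing down, gripper open.
Joint ranges: [-3.1, 3.1], [-0.76, 2.03], [0.27, 2.55], [-1.08, 4.22], [0.17, 2.65], [-2.57, 2.57]. Speed limits (rad/s): [2.79, 2.79, 3.14, 3.14, 3.14, 3.14].

INTERFACE

Orientations are given as [roll, pitch, yaw] about the fixed x, y, z axes, in that order (R = Rz(yaw) Ry(pitch) Rx(roll)).
In Python, from bench import robot gives the robot as it stands.
- The arm moves only by the tool carry_out, never from a script. Its argument "steps" is a list of rows, each a list of 3 entries, a list of its own where there are three numbers: the shift along the tool's x, y, z in m, then the turn about the tool's z in units of 10 degrees (1.0 is 10 degrees), then the closure, from -1 (fully open) to 1 (shut). In form: [[[tx, ty, tz], roll, jaw], ...]. A call has 1 to 10 rows; each row is the pose to reach, as a shift and turn from the pose commanded when the call began, along the tool's axes at that moment; what a row does not reach only later rows make up. A row lasts 1/8 s, in which the tool goes at most 62.5 mm and 10.7 degrees, less where a joint would pass 70% of its speed; a pose out of reach is approached as far as the arm can. A call with a gripper value outside its range is refused whole. The fingers move at their own pace and stop on an object; the grip force is fixed at half the most. Time passes only in rows, so rows that repeat a pose let the fingers close. It gives the time, the measured TCP pose, the force, the opening and the grip force at its end, in the units of the state.
- robot.get_obs(): the state, without advancing time (a new reading comes with each control period).
- robot.snapshot(name): name is "scene" or "top" or "wrist"; returns a dict with "image" (420x560x3 uint8, red, green, blue), "z_map" (420x560 float32, m along the optical axis (not along the pixel's ray), 0 where there is no reading), "mtx" (3x3 intrinsics, pixels), "R" (3x3) and "t" (3): a world point X has camera coordinates R X + t. Camera axes: x right, y down, z forward; pixel columns grow to the right and rows downward; lengths in m; the calibration is good to about 2 mm. A picture is of the moment at which its call begins.
- robot.close_job(): hands the job in; it is judged then, once.
The state is a dict: "time": time; "joint_positions": joint angles; "qvel": joint speeds; "joint_torque": joint torques, N m; "tool_pos": TCP position; "ee_rot": TCP orientation; "wrist_force": force on the tool from outside, world axes, zero at the start; "wrist_torque": the same for the moment, N m; "width": finger opening in m; "finger_force": force on a finger pad.
Only numpy, scipy, OpenCV 4.12 (cv2) and the standard library are available. Lean on these libraries where they do the work, as an engineer would, in place of code of your own. Each camera call takes 0.05 s, during which the arm holds its last target. There are 200 camera calls.

## Working session

There is one attempt and no reset: what is moved stays moved. The work goes in short steps, Python scripts to look and compute and a tool call to move; the robot and the scene stay as the last step left them, time stands still between calls to the robot, and variables do not carry over. Pictures are saved under pics/ and viewed, at most 10 in all, crops included, and the job is handed in when it is done.

Besides the shell and the picture viewer there is one more tool, called after "Request:" as name([rows], argument=value, ...), one row to a line, values as JSON. carry_out: Moves the arm, as the interface text tells. Its arguments: {"type":"object","properties":{"steps":{"type":"array","items":{"type":"array"}}},"required":["steps"]}

```bash
ls; mkdir -p pics
cat > h.py <<'E'
import numpy as np,cv2
from bench import robot
def snap(n,f):
    s=robot.snapshot(n); cv2.imwrite(f'pics/{f}.png',s['image'][:,:,::-1]); np.savez(f'pics/{f}.npz',**s); return s
def pt(s,u,v,z=None):
    z=s['z_map'][v,u] if z is None else z
    return s['R'].T@(np.linalg.inv(s['mtx'])@[u,v,1]*z-s['t'])
def ray(s,u,v,zw):
    d=s['R'].T@np.linalg.inv(s['mtx'])@[u,v,1]; c=-s['R'].T@s['t']
    return c+d*(zw-c[2])/d[2]
E
python3 - <<'E'
from h import *
snap('scene','s0');snap('top','t0')
print(robot.get_obs())
E
```

```text
pics
{'time': 0.1, 'joint_positions': array([ 1.19090855e+00,  8.78770314e-02,  1.37208038e+00,  3.17039015e-05,
        1.68356385e+00, -1.03100291e-01]), 'qvel': array([-0.00011794, -0.00204507, -0.0058799 , -0.00033715,  0.00016202,
        0.00092659]), 'joint_torque': array([ 2.16519642e-03, -3.41250730e+01, -3.03301513e+01,  7.19288550e-02,
        3.04484298e-02, -1.09458904e-04]), 'tool_pos': array([0.15011368, 0.52862451, 0.20443496]), 'ee_rot': array([-3.13967753e+00, -2.29829418e-04,  2.86480848e+00]), 'wrist_force': array([-0.75738057, -0.86211876, -0.71114105]), 'wrist_torque': array([0.0463396 , 0.00954396, 0.01125527]), 'finger_force': 0.0, 'width': 0.09431353657002606}
```

View pics/s0.png

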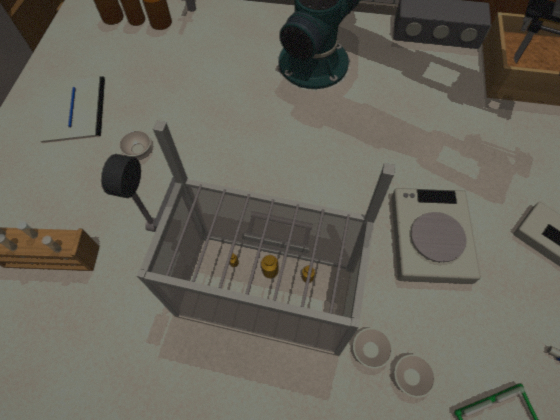

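View pics/t0.png

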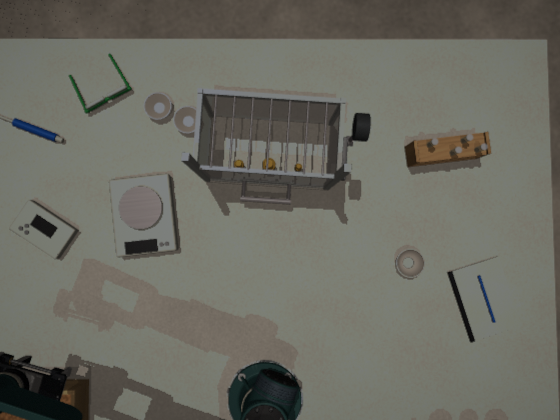

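The scene camera looks back at the robot. In the top view the robot is at the bottom, with the handle at about (266,198), the large weight in the centre at (269,163), the medium at (239,163), the small at (298,167) and the pan at (141,208). I'll measure these from depth next.

Run:
```python
from h import *
s=np.load('pics/t0.npz'); z=s['z_map']; v,u=np.mgrid[:420,:560]
P=(np.stack([u,v,np.ones_like(u)],-1)@np.linalg.inv(s['mtx']).T*z[...,None]-s['t'])@s['R']
def box(u0,u1,v0,v1,lo,hi):
    p=P[v0:v1,u0:u1]; m=(p[...,2]>lo)&(p[...,2]<hi)&(z[v0:v1,u0:u1]>0); return p[m]
print('cam',-s['R'].T@s['t'], s['mtx'][0,0])
b=box(232,302,178,206,.05,.085); print('handle',len(b),b.mean(0),b.min(0),b.max(0))
r=cv2.fitLine(b[:,:2].astype(np.float32),cv2.DIST_HUBER,0,.01,.01).ravel();print(r,np.degrees(np.arctan2(r[1],r[0])))
b=box(188,352,80,185,.255,.275); print('roof',len(b),cv2.minAreaRect(b[:,:2].astype(np.float32)))
b=box(105,180,170,260,.056,.068); print('pan',len(b),cv2.minEnclosingCircle(b[:,:2].astype(np.float32)),b[:,2].mean(),b.mean(0))
for n,a in dict(L=(260,279,155,174,.06,.09),M=(230,248,155,174,.05,.08),S=(290,307,158,175,.04,.075)).items():
    b=box(*a); print(n,len(b),b.mean(0),b.min(0),b.max(0))
b=box(390,428,243,283,.01,.05);print('dish',b.mean(0))
i=cv2.resize(s['image'][75:215,180:380,::-1],None,fx=4,fy=4,interpolation=cv2.INTER_CUBIC);cv2.imwrite('pics/c0.png',cv2.convertScaleAbs(i,alpha=1.6))
```

```text
cam [ 0.46082256 -0.01117105  1.50807423] 517.6837438710255
handle 474 [ 0.58182871 -0.0056728   0.074761  ] [ 0.55128005 -0.10591692  0.05029097] [0.62276483 0.08767123 0.0848273 ]
[ 0.1276486   0.99181944  0.57376635 -0.0047855 ] 82.66626
roof 3492 ((0.7088550329208374, -0.02574673295021057), (0.3825233280658722, 0.20228101313114166), 85.8675765991211)
pan 1389 ((0.5268057584762573, 0.3427402377128601), 0.12359370291233063) 0.0629984394905612 [0.54047739 0.3440834  0.06299844]
L 100 [ 0.6639552  -0.01458273  0.07125894] [ 0.65040619 -0.03005757  0.06008486] [0.68240989 0.00370425 0.08868677]
M 60 [0.66557796 0.07124397 0.06118284] [0.65792777 0.05756053 0.05007849] [0.67841673 0.08290959 0.07550546]
S 40 [ 0.65812766 -0.09732049  0.05235503] [ 0.65024822 -0.10720272  0.04076718] [ 0.66790803 -0.08723391  0.07072635]
dish [ 0.38369209 -0.42031957  0.02315426]
```

View pics/c0.png

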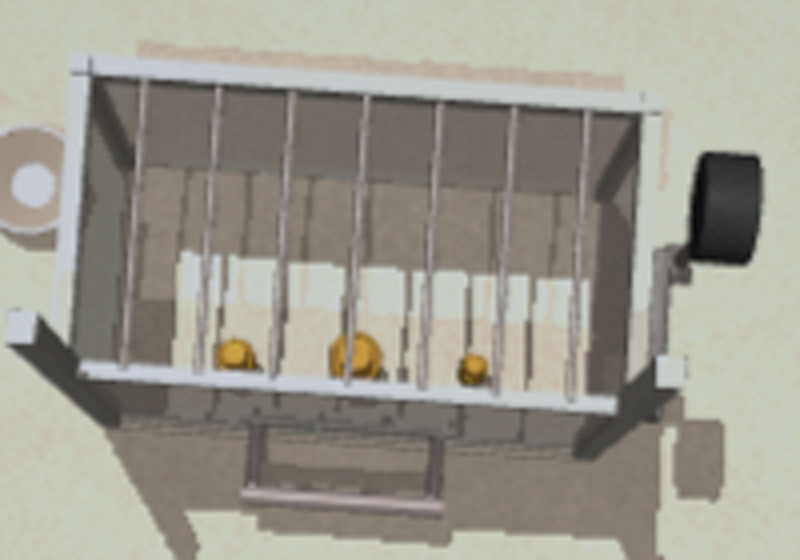

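The cabinet is turned about -3.7° and the layout is clear. To reach in under the sash I need a tilted tool, and the moves only turn it about its own z. So I'll test in free air whether a pose beyond reach tilts the tool.

Request:
carry_out([
  [[0, 0, -0.06], 0, -1],
  [[0, 0, -0.12], 0, -1],
  [[0, 0.06, -0.18], 0, -1],
  [[0, 0.12, -0.18], 0, -1],
  [[0, 0.18, -0.18], 0, -1],
  [[0, 0.24, -0.18], 0, -1],
  [[0, 0.3, -0.18], 0, -1],
  [[0, 0.36, -0.18], 0, -1],
  [[0, 0.42, -0.18], 0, -1],
  [[0, 0.42, -0.18], 0, -1],
])

```text
time: 1.35
tool_pos: [0.2197, 0.7732, 0.3065]
ee_rot: [3.091, 0.0, 2.865]
wrist_force: [-0.3, -1.3, 0.6]
width: 0.0941
finger_force: 0.0
```

Request:
carry_out([
  [[0, 0.06, 0], 0, -1],
  [[0, 0.12, 0], 0, -1],
  [[0, 0.18, 0], 0, -1],
  [[0, 0.18, 0], 0, -1],
])

```text
time: 1.85
tool_pos: [0.2332, 0.821, 0.2543]
ee_rot: [3.04, -0.0, 2.865]
wrist_force: [-0.6, 0.2, -0.9]
width: 0.0939
finger_force: 0.0
```

Run:
```python
from h import *
o=robot.get_obs();print(o['time'],o['joint_positions'].round(3),o['tool_pos'],o['ee_rot'])
```

```text
1.85 [ 1.225  0.814  0.275  0.008  1.951 -0.066] [0.23324798 0.82103819 0.25426713] [ 3.04024703e+00 -2.12143857e-05  2.86478380e+00]
```

The push tilted the tool outward by 0.10 rad, with j3 at its lower limit. Next I check whether the tilt persists when moving back inside reach.

Request:
carry_out([
  [[0, -0.06, 0], 0, -1],
  [[0, -0.12, 0], 0, -1],
  [[0, -0.18, -0.04], 0, -1],
  [[0, -0.18, -0.08], 0, -1],
])

```text
time: 2.35
tool_pos: [0.18, 0.6354, 0.3112]
ee_rot: [3.053, -0.001, 2.865]
wrist_force: [0.1, 0.0, 0.3]
width: 0.0942
finger_force: 0.0
```

Run:
```python
from h import *
o=robot.get_obs();print(o['time'],o['joint_positions'].round(4),o['tool_pos'],o['ee_rot'])
```

```text
2.35 [ 1.204   0.2764  0.9462  0.0095  1.8304 -0.0871] [0.18004086 0.63543069 0.31116738] [ 3.05254966e+00 -1.14805261e-03  2.86484940e+00]
```

```bash
cat > k.py <<'E'
import numpy as np
J=np.array([[.0879,1.3721,1.6836],[.814,.275,1.951],[.2764,.9462,1.8304]])
p=np.array([[.1501,.5286,.2044],[.2332,.8210,.2543],[.18,.6354,.3112]])
d=.058
A=[];b=[]
for j,x in zip(J,p):
    c=np.cumsum(j); A.append([1,0,*np.sin(c)]);b.append(np.sqrt(x[0]**2+x[1]**2-d*d)); A.append([0,1,*np.cos(c)]);b.append(x[2])
K=np.linalg.lstsq(np.array(A),np.array(b),rcond=None)[0]
def fk(j): c=np.cumsum(j); return np.array([K[0]+K[2:]@np.sin(c),K[1]+K[2:]@np.cos(c)])
E
python3 - <<'E'
from k import *
print('a,h,L',K.round(3),(np.array(A)@K-b).round(4))
for j in [(-.76,.27,2.65),(-.5,.6,2.3),(-.3,.3,2.65),(-.5,.3,2.65)]: print(j,fk(j).round(3),'tilt',np.pi-sum(j))
E
```

```text
a,h,L [-0.028  0.295  0.467  0.538  0.616] [-0.0002 -0.0009 -0.0013 -0.0021  0.0015  0.003 ]
(-0.76, 0.27, 2.65) [-0.091  0.766] tilt 0.981592653589793
(-0.5, 0.6, 2.3) [0.217 0.786] tilt 0.7415926535897932
(-0.3, 0.3, 2.65) [0.124 0.736] tilt 0.4915926535897932
(-0.5, 0.3, 2.65) [0.034 0.758] tilt 0.6915926535897934
```

Tilt persists. Next I bring the tool in front of the cabinet at height, with its closing line along the cabinet's y. Then I'll tilt it there.

Request:
carry_out([
  [[-0.03, -0.05, -0.02], 0, -1],
  [[-0.06, -0.1, -0.04], 0, -1],
  [[-0.09, -0.15, -0.06], -0.2, -1],
  [[-0.12, -0.2, -0.08], -0.4, -1],
  [[-0.15, -0.25, -0.1], -0.6, -1],
  [[-0.18, -0.3, -0.12], -0.8, -1],
  [[-0.21, -0.35, -0.14], -1.0, -1],
  [[-0.24, -0.4, -0.16], -1.2, -1],
  [[-0.27, -0.45, -0.18], -1.2, -1],
  [[-0.3, -0.5, -0.2], -1.2, -1],
])

```text
time: 3.6
tool_pos: [0.3286, 0.059, 0.4659]
ee_rot: [3.042, 0.025, 3.073]
wrist_force: [0.3, -0.5, -1.2]
width: 0.0943
finger_force: 0.0
```

Run:
```python
from h import *
o=robot.get_obs();print(o['time'],o['joint_positions'].round(4),o['tool_pos'],o['ee_rot'])
```

```text
3.6 [-0.1011 -0.3147  1.2074  0.1268  2.2234 -1.5266] [0.32858159 0.05899269 0.46588094] [3.04167669 0.02488302 3.07342803]
```

Request:
carry_out([
  [[0, 0, -0.06], 0, -1],
  [[0.0, 0, -0.12], 0, -1],
  [[0, 0, -0.18], 0, -1],
  [[0, 0, -0.24], 0, -1],
  [[0, 0, -0.3], 0, -1],
  [[0, 0, -0.36], 0, -1],
  [[0, 0, -0.42], 0, -1],
  [[0, 0, -0.48], 0, -1],
  [[0, 0, -0.54], 0, -1],
  [[0, 0, -0.6], 0, -1],
])

```text
time: 4.85
tool_pos: [0.3703, 0.0525, 0.678]
ee_rot: [3.029, 0.097, 3.065]
wrist_force: [-0.1, -0.1, 0.1]
width: 0.0941
finger_force: 0.0
```

Run:
```python
from h import *
o=robot.get_obs();print(o['time'],o['joint_positions'].round(4),o['tool_pos'],o['ee_rot'])
```

```text
4.85 [-0.1226  0.1095  0.2738  0.2509  2.654  -1.3946] [0.37031582 0.05247355 0.67796534] [3.02936369 0.09650865 3.06536266]
```

Request:
carry_out([
  [[0.06, 0, -0.02], 0, -1],
  [[0.12, 0, -0.04], 0, -1],
  [[0.18, 0, -0.06], 0, -1],
  [[0.24, 0, -0.08], 0, -1],
  [[0.3, 0, -0.1], 0, -1],
  [[0.36, 0, -0.12], 0, -1],
  [[0.4, 0, -0.16], 0, -1],
  [[0.4, 0, -0.2], 0, -1],
])

```text
time: 5.85
tool_pos: [0.0515, 0.1255, 0.6683]
ee_rot: [3.002, 0.138, 3.06]
wrist_force: [0.1, -0.5, -0.1]
width: 0.0938
finger_force: 0.0
```

Run:
```python
from h import *
o=robot.get_obs();print(o['time'],o['joint_positions'].round(4),o['tool_pos'],o['ee_rot'])
```

```text
5.85 [ 0.7956 -0.4192  0.7119 -0.0339  2.654  -0.7342] [0.05150434 0.12548082 0.66825328] [3.00248666 0.13758177 3.05950474]
```

Tilt per call seems to scale with how far beyond reach the command is. I'll try a far-off target, forward and up.

Request:
carry_out([
  [[-3, 0.2, -1.5], 0, -1],
  [[-3, 0.2, -1.5], 0, -1],
  [[-3, 0.2, -1.5], 0, -1],
  [[-3, 0.2, -1.5], 0, -1],
  [[-3, 0.2, -1.5], 0, -1],
  [[-3, 0.2, -1.5], 0, -1],
  [[-3, 0.2, -1.5], 0, -1],
  [[-3, 0.2, -1.5], 0, -1],
  [[-3, 0.2, -1.5], 0, -1],
  [[-3, 0.2, -1.5], 0, -1],
])

```text
time: 7.1
tool_pos: [0.3622, 0.0546, 0.6845]
ee_rot: [3.005, 0.109, 3.064]
wrist_force: [-0.1, -0.6, 0.1]
width: 0.0941
finger_force: 0.0
```

Run:
```python
from h import *
o=robot.get_obs();print(o['time'],o['joint_positions'].round(4),o['tool_pos'],o['ee_rot'])
```

```text
7.1 [-0.1461  0.0939  0.2738  0.3099  2.654  -1.3636] [0.36215013 0.05457422 0.68451151] [3.0053555  0.10948723 3.06377005]
```

Request:
carry_out([
  [[-0.06, 0, 0.02], 0, -1],
  [[-0.12, 0, 0.04], 0, -1],
  [[-0.18, 0, 0.06], 0, -1],
  [[-0.24, 0, 0.08], 0, -1],
  [[-0.3, 0, 0.08], 0, -1],
  [[-0.36, 0, 0.08], 0, -1],
])

```text
time: 7.85
tool_pos: [0.6122, 0.0422, 0.558]
ee_rot: [2.997, 0.144, 3.059]
wrist_force: [0.2, 0.1, 0.2]
width: 0.094
finger_force: 0.0
```

Request:
carry_out([
  [[-0.06, 0, -0.06], 0, -1],
  [[-0.12, 0, -0.12], 0, -1],
])

```text
time: 8.1
tool_pos: [0.617, 0.0279, 0.5685]
ee_rot: [2.989, 0.188, 3.052]
wrist_force: [-0.0, 0.4, 0.2]
width: 0.0942
finger_force: 0.0
```

Request:
carry_out([
  [[-0.06, 0, -0.06], 0, -1],
  [[-0.12, 0, -0.12], 0, -1],
])

```text
time: 8.35
tool_pos: [0.622, 0.0147, 0.5789]
ee_rot: [2.98, 0.232, 3.045]
wrist_force: [-0.5, -0.1, 1.1]
width: 0.0939
finger_force: 0.0
```

Run:
```python
from h import *
o=robot.get_obs();print(o['time'],o['joint_positions'].round(4),o['tool_pos'],o['ee_rot'])
```

```text
8.35 [-0.168   0.3604  0.2738  0.2335  2.2742 -1.4891] [0.62200884 0.01466906 0.57885685] [2.98026326 0.23160036 3.04536283]
```

Request:
carry_out([
  [[-0.12, 0, -0.12], 0, -1],
])

```text
time: 8.48
tool_pos: [0.6267, 0.007, 0.587]
ee_rot: [2.972, 0.266, 3.04]
wrist_force: [0.5, 0.1, 0.2]
width: 0.0937
finger_force: 0.0
```

Request:
carry_out([
  [[-0.12, 0, -0.12], 0, -1],
])

```text
time: 8.6
tool_pos: [0.6287, -0.0008, 0.5979]
ee_rot: [2.965, 0.304, 3.033]
wrist_force: [0.4, -0.5, 0.7]
width: 0.0939
finger_force: 0.0
```

Request:
carry_out([
  [[-0.06, 0, -0.06], 0, -1],
  [[-0.12, 0, -0.12], 0, -1],
])

```text
time: 8.85
tool_pos: [0.6268, -0.013, 0.6132]
ee_rot: [2.957, 0.347, 3.024]
wrist_force: [-0.0, 0.1, -0.1]
width: 0.0941
finger_force: 0.0
```

Request:
carry_out([
  [[-0.06, 0, -0.06], 0, -1],
  [[-0.12, 0, -0.12], 0, -1],
])

```text
time: 9.1
tool_pos: [0.6236, -0.0245, 0.6293]
ee_rot: [2.948, 0.391, 3.015]
wrist_force: [0.0, 0.3, 0.3]
width: 0.0942
finger_force: 0.0
```

Request:
carry_out([
  [[-0.06, 0, -0.06], 0, -1],
  [[-0.12, 0, -0.12], 0, -1],
])

```text
time: 9.35
tool_pos: [0.6179, -0.0356, 0.6472]
ee_rot: [2.939, 0.437, 3.005]
wrist_force: [0.4, -1.2, 0.7]
width: 0.094
finger_force: 0.0
```

Run:
```python
from h import *
o=robot.get_obs();print(o['time'],o['joint_positions'].round(4),o['tool_pos'],o['ee_rot'])
```

```text
9.35 [-0.3029  0.2754  0.2738  0.3289  2.1668 -1.5382] [ 0.61789514 -0.03562072  0.64716888] [2.93882347 0.43656231 3.00531681]
```

Request:
carry_out([
  [[-0.12, 0, -0.12], 0, -1],
])

```text
time: 9.48
tool_pos: [0.6159, -0.0425, 0.6597]
ee_rot: [2.93, 0.472, 2.996]
wrist_force: [0.0, -0.7, 0.1]
width: 0.094
finger_force: 0.0
```

Request:
carry_out([
  [[-0.12, 0, -0.12], 0, -1],
])

```text
time: 9.6
tool_pos: [0.6108, -0.0493, 0.6758]
ee_rot: [2.922, 0.512, 2.987]
wrist_force: [-0.3, 0.3, 0.4]
width: 0.0941
finger_force: 0.0
```

Request:
carry_out([
  [[-0.12, 0, -0.12], 0, -1],
])

```text
time: 9.72
tool_pos: [0.6047, -0.0559, 0.6917]
ee_rot: [2.913, 0.551, 2.977]
wrist_force: [0.6, 0.1, 0.5]
width: 0.0939
finger_force: 0.0
```

Request:
carry_out([
  [[-0.12, 0, -0.12], 0, -1],
])

```text
time: 9.85
tool_pos: [0.5975, -0.0624, 0.7077]
ee_rot: [2.904, 0.59, 2.966]
wrist_force: [0.5, 0.5, -0.4]
width: 0.094
finger_force: 0.0
```

Request:
carry_out([
  [[-0.12, 0, -0.12], 0, -1],
])

```text
time: 9.98
tool_pos: [0.5893, -0.0689, 0.7238]
ee_rot: [2.894, 0.627, 2.954]
wrist_force: [-0.3, -0.2, -0.1]
width: 0.0941
finger_force: 0.0
```

Request:
carry_out([
  [[-0.12, 0, -0.12], 0, -1],
])

```text
time: 10.1
tool_pos: [0.5798, -0.0753, 0.7403]
ee_rot: [2.883, 0.665, 2.942]
wrist_force: [-0.3, 0.2, -0.1]
width: 0.0941
finger_force: 0.0
```

Request:
carry_out([
  [[-0.12, 0, -0.12], 0, -1],
])

```text
time: 10.22
tool_pos: [0.5691, -0.0815, 0.7571]
ee_rot: [2.872, 0.703, 2.929]
wrist_force: [-0.4, 0.3, 1.1]
width: 0.094
finger_force: 0.0
```

Request:
carry_out([
  [[-0.12, 0, -0.12], 0, -1],
])

```text
time: 10.35
tool_pos: [0.5571, -0.0876, 0.774]
ee_rot: [2.86, 0.741, 2.914]
wrist_force: [-1.0, 0.4, 0.7]
width: 0.0941
finger_force: 0.0
```

```bash
cat >> h.py <<'E'
from scipy.spatial.transform import Rotation as Ro
def st():
    o=robot.get_obs(); R=Ro.from_euler('xyz',o['ee_rot']).as_matrix()
    print(o['time'],'q',o['joint_positions'].round(3),'p',o['tool_pos'].round(4),'w',round(o['width'],4),'F',o['wrist_force'].round(1));print('R\n',R.round(3)); return o['tool_pos'],R
E
python3 -c "from h import *;st()"
```

```text
10.35 q [-0.564  0.116  0.275  0.566  2.046 -1.569] p [ 0.5571 -0.0876  0.774 ] w 0.0941 F [-1.   0.4  0.7]
R
 [[-0.719  0.033  0.695]
 [ 0.166  0.978  0.125]
 [-0.675  0.205 -0.708]]
```

The tilt is now 45° and growing. A few more pushes, then I'll level the closing line with a roll.

Request:
carry_out([
  [[-0.12, 0, -0.12], 0, -1],
])

```text
time: 10.48
tool_pos: [0.5439, -0.0935, 0.791]
ee_rot: [2.847, 0.779, 2.899]
wrist_force: [0.6, -0.0, -0.1]
width: 0.0941
finger_force: 0.0
```

Request:
carry_out([
  [[-0.12, 0, -0.12], 0, -1],
])

```text
time: 10.6
tool_pos: [0.5295, -0.0993, 0.808]
ee_rot: [2.832, 0.817, 2.883]
wrist_force: [0.1, 0.0, -0.9]
width: 0.0937
finger_force: 0.0
```

Request:
carry_out([
  [[-0.12, 0, -0.12], 0, -1],
])

```text
time: 10.72
tool_pos: [0.514, -0.1049, 0.8248]
ee_rot: [2.816, 0.854, 2.864]
wrist_force: [-0.3, -0.2, -0.4]
width: 0.0939
finger_force: 0.0
```

Request:
carry_out([
  [[-0.12, 0, -0.12], 0, -1],
])

```text
time: 10.85
tool_pos: [0.4973, -0.1104, 0.8414]
ee_rot: [2.799, 0.892, 2.845]
wrist_force: [-0.4, -1.4, -0.4]
width: 0.0943
finger_force: 0.0
```

Request:
carry_out([
  [[0.06, 0, 0.0], -0.8, 0],
  [[0.12, 0, 0], -1.6, 0.5],
  [[0.18, 0, 0.0], -2.0, 0.5],
  [[0.18, 0, 0.0], -2.0, 0.5],
])

```text
time: 11.35
tool_pos: [0.3882, -0.0766, 0.6966]
ee_rot: [-3.036, 0.93, -2.877]
wrist_force: [0.4, -0.1, 0.2]
width: 0.0579
finger_force: 0.0
```

Run:
```python
from h import *
p,R=st()
s=np.load('pics/t0.npz')
for n,(u,v,z) in dict(hl=(240.5,198.7,.068),hr=(290.5,202,.068),hc=(265.5,200.3,.068),pan=(141,208,.062),L=(269.2,161.5,.075),M=(239,162.5,.063),S=(298.5,166.5,.055)).items(): print(n,ray(s,u,v,z).round(4))
```

```text
11.35 q [-1.176 -0.5    1.092  0.995  1.958 -2.271] p [ 0.3882 -0.0766  0.6966] w 0.0579 F [ 0.4 -0.1  0.2]
R
 [[-0.577 -0.179  0.797]
 [-0.156  0.982  0.107]
 [-0.802 -0.063 -0.594]]
hl [0.5673 0.0639 0.068 ]
hr [ 0.5575 -0.0754  0.068 ]
hc [ 0.5625 -0.0057  0.068 ]
pan [0.5429 0.3413 0.062 ]
L [ 0.6703 -0.0165  0.075 ]
M [0.6695 0.0682 0.063 ]
S [ 0.6588 -0.0993  0.055 ]
```

```bash
cat >> h.py <<'E'
def go(*ts):
    p,R=st()
    for t in ts: print(t,'->',(R.T@(np.array(t)-p)).round(3), 'dist',np.linalg.norm(np.array(t)-p).round(3))
E
python3 -c "
from h import *
go((.43,-.02,.4),(.47,-.01,.06),(.47,-.01,.03))"
```

```text
11.35 q [-1.176 -0.5    1.092  0.995  1.958 -2.271] p [ 0.3882 -0.0766  0.6966] w 0.0579 F [ 0.4 -0.1  0.2]
R
 [[-0.577 -0.179  0.797]
 [-0.156  0.982  0.107]
 [-0.802 -0.063 -0.594]]
(0.43, -0.02, 0.4) -> [0.205 0.067 0.216] dist 0.305
(0.47, -0.01, 0.06) -> [0.453 0.091 0.451] dist 0.645
(0.47, -0.01, 0.03) -> [0.477 0.093 0.469] dist 0.675
```

Request:
carry_out([
  [[0.04, 0.013, 0.043], 0.2, 0.5],
  [[0.08, 0.027, 0.086], 0.45, 0.5],
  [[0.12, 0.04, 0.13], 0.45, 0.5],
  [[0.16, 0.053, 0.173], 0.45, 0.5],
  [[0.205, 0.067, 0.216], 0.45, 0.5],
  [[0.24, 0.07, 0.25], 0.45, 0.5],
  [[0.28, 0.074, 0.29], 0.45, 0.5],
  [[0.28, 0.074, 0.29], 0.45, 0.5],
])

```text
time: 12.35
tool_pos: [0.4701, -0.0258, 0.2894]
ee_rot: [3.117, 0.907, -3.014]
wrist_force: [-0.0, -0.2, 0.1]
width: 0.0234
finger_force: 0.0
```

```bash
python3 -c "
from h import *
go((.47,-.01,.06),(.47,-.01,.03))"
```

```text
12.35 q [-0.612 -0.755  2.077  0.641  1.164 -2.378] p [ 0.4701 -0.0258  0.2894] w 0.0234 F [-0.  -0.2  0.1]
R
 [[-0.611 -0.146  0.778]
 [-0.078  0.989  0.124]
 [-0.788  0.015 -0.616]]
(0.47, -0.01, 0.06) -> [0.18  0.012 0.143] dist 0.23
(0.47, -0.01, 0.03) -> [0.203 0.012 0.162] dist 0.26
```

Request:
carry_out([
  [[0.04, 0.003, 0.045], 0, 0.5],
  [[0.08, 0.006, 0.085], 0, 0.5],
  [[0.12, 0.009, 0.12], 0, 0.5],
  [[0.15, 0.012, 0.14], 0, 0.5],
  [[0.17, 0.012, 0.15], 0, 0.5],
])

```text
time: 12.98
tool_pos: [0.4889, 0.002, 0.0893]
ee_rot: [-3.134, 0.909, -3.013]
wrist_force: [0.6, -0.1, -0.6]
width: 0.0238
finger_force: 0.0
```

```bash
python3 -c "
from h import *
snap('scene','s1')
go((.49,-.01,.03),(.577,0,.03))"
```

```text
13.025 q [-0.407 -0.593  2.415  0.747  0.625 -2.565] p [0.4873 0.0031 0.0866] w 0.0234 F [-0.6  1.  -2. ]
R
 [[-0.613 -0.124  0.781]
 [-0.079  0.992  0.096]
 [-0.786 -0.003 -0.618]]
(0.49, -0.01, 0.03) -> [ 0.044 -0.013  0.036] dist 0.058
(0.577, 0, 0.03) -> [-0.01  -0.014  0.105] dist 0.106
```

View pics/s1.png

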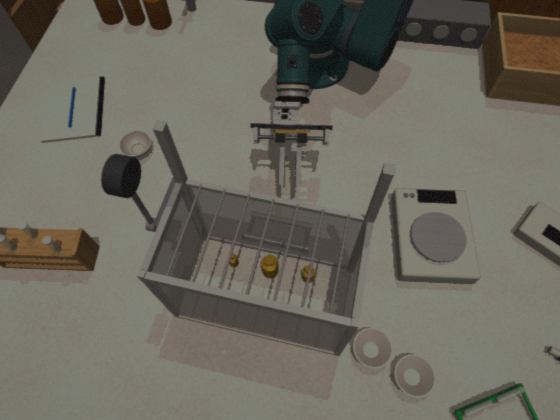

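The view shows the tilted gripper with its fingers near (290,175), aimed at the handle near (278,232). j6 is at its limit, so I'll take the equivalent half turn.

Request:
carry_out([
  [[0, 0, 0], 1, 0.5],
  [[0, 0, 0], 2, 0.5],
  [[0, 0, 0], 3, 0.5],
  [[0, 0, 0], 4, 0.5],
  [[0, 0, 0], 5, 0.5],
  [[0, 0, 0], 6, 0.5],
  [[0, 0, 0], 7, 0.5],
  [[0, 0, 0], 8, 0.5],
  [[0, 0, 0], 9, 0.5],
  [[0, 0, 0], 10, 0.5],
])

```text
time: 14.28
tool_pos: [0.4898, 0.0011, 0.0918]
ee_rot: [2.237, -0.136, 1.582]
wrist_force: [0.1, -0.5, -0.3]
width: 0.0235
finger_force: 0.0
```

Request:
carry_out([
  [[0, 0, 0], 1, 0.5],
  [[0, 0, 0], 2, 0.5],
  [[0, 0, 0], 3, 0.5],
  [[0, 0, 0], 4, 0.5],
  [[0, 0, 0], 5, 0.5],
  [[0, 0, 0], 6, 0.5],
  [[0, 0, 0], 7, 0.5],
  [[0, 0, 0], 8, 0.5],
  [[0, 0, 0], 8, 0.5],
])

```text
time: 15.4
tool_pos: [0.4892, 0.0014, 0.0906]
ee_rot: [3.129, -0.91, 0.134]
wrist_force: [0.1, 0.2, 0.3]
width: 0.0237
finger_force: 0.0
```

```bash
python3 -c "
from h import *
go((.50,-.01,.03),(.577,-.003,.03))"
```

```text
15.4 q [-0.41  -0.595  2.41   0.747  0.626  0.574] p [0.4892 0.0014 0.0906] w 0.0237 F [0.1 0.2 0.3]
R
 [[ 0.608  0.124  0.784]
 [ 0.082 -0.992  0.093]
 [ 0.79   0.007 -0.613]]
(0.5, -0.01, 0.03) -> [-0.042  0.012  0.045] dist 0.063
(0.577, -0.003, 0.03) -> [0.005 0.015 0.106] dist 0.107
```

Request:
carry_out([
  [[-0.042, 0.012, 0.045], 0, 0.5],
  [[-0.042, 0.012, 0.045], 0, 0.5],
  [[-0.02, 0.013, 0.075], 0, 0.5],
  [[0.004, 0.015, 0.106], 0, 0.5],
  [[0.004, 0.015, 0.106], 0, 0.5],
])

```text
time: 16.02
tool_pos: [0.5774, -0.0021, 0.0254]
ee_rot: [3.132, -0.907, 0.134]
wrist_force: [-1.1, 0.2, 0.5]
width: 0.0237
finger_force: 0.0
```

```bash
python3 -c "
from h import *
p,R=st()
print('up .1',(R.T@[0,0,.1]).round(4),'x .1',(R.T@[.1,-.007,0]).round(4))"
```

```text
16.025 q [-0.303 -0.146  2.29   1.192  0.357  0.122] p [ 0.5774 -0.0021  0.0254] w 0.0237 F [-1.1  0.2  0.5]
R
 [[ 0.611  0.126  0.782]
 [ 0.082 -0.992  0.096]
 [ 0.788  0.006 -0.616]]
up .1 [ 0.0788  0.0006 -0.0616] x .1 [0.0605 0.0195 0.0775]
```

Request:
carry_out([
  [[0.016, 0, -0.012], 0, 0.5],
  [[0.035, 0, -0.028], 0, 0.5],
  [[0.055, 0, -0.043], 0, 0.5],
  [[0.075, 0, -0.058], 0, 0.5],
  [[0.095, 0, -0.074], 0, 0.5],
  [[0.115, 0, -0.09], 0, 0.5],
  [[0.135, 0.001, -0.105], 0, 0.5],
  [[0.155, 0.001, -0.121], 0, 0.5],
  [[0.175, 0.001, -0.137], 0, 0.5],
  [[0.195, 0.001, -0.152], 0, 0.5],
])

```text
time: 17.27
tool_pos: [0.5684, 0.0003, 0.2613]
ee_rot: [-3.141, -0.883, 0.129]
wrist_force: [-19.6, 2.1, -5.2]
width: 0.0236
finger_force: 8.3
```

```bash
python3 -c "
from h import *
p,R=st()
snap('scene','s2')"
```

```text
17.275 q [-0.304 -0.485  1.987  0.445  0.856  0.982] p [5.684e-01 3.000e-04 2.613e-01] w 0.0236 F [-19.6   2.1  -5.2]
R
 [[ 0.629  0.129  0.766]
 [ 0.082 -0.992  0.1  ]
 [ 0.773 -0.    -0.635]]
```

View pics/s2.png

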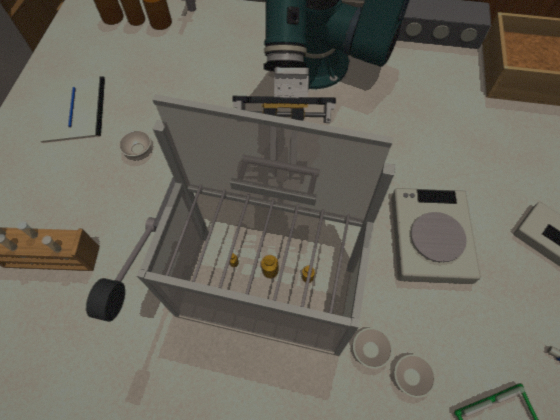

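The sash is up by about 0.22 m: its pane stands above the roof and the weighted arm is tipped back to (105,300). I release by backing off down and away.

Request:
carry_out([
  [[-0.015, 0, 0], 0, 0.5],
  [[-0.035, 0, 0], 0, 0.5],
  [[-0.055, 0, -0.01], 0, 0.3],
  [[-0.075, 0, -0.04], 0, 0.2],
  [[-0.09, 0, -0.08], 0, 0.2],
  [[-0.11, 0, -0.1], 0, 0.2],
  [[-0.11, 0, -0.1], 0, 0.2],
])

```text
time: 18.2
tool_pos: [0.4647, -0.034, 0.2433]
ee_rot: [-3.13, -0.883, 0.125]
wrist_force: [0.4, 0.0, -0.4]
width: 0.0377
finger_force: 0.0
```

```bash
python3 -c "
from h import *
s=snap('scene','s3');snap('top','t3');snap('wrist','w3')
go((.56,-.02,.07),(.64,-.016,.06))"
```

```text
18.35 q [-0.62  -0.757  2.154  0.638  1.115  0.719] p [ 0.465  -0.0322  0.2439] w 0.0377 F [-0.1  0.3 -0.5]
R
 [[ 0.629  0.137  0.765]
 [ 0.082 -0.991  0.111]
 [ 0.773 -0.007 -0.634]]
(0.56, -0.02, 0.07) -> [-0.074  0.002  0.184] dist 0.198
(0.64, -0.016, 0.06) -> [-0.031  0.009  0.252] dist 0.254
```

View pics/w3.png

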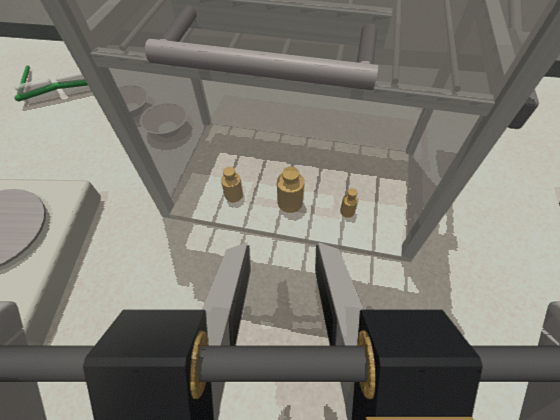

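Wrist view: the sash stands up with its handle at (260,62). The weights are plain to see, medium (232,186), large (290,190) and small (349,204), with the fingertips at (240,250) and (325,250).

Run:
```python
from h import *
s=np.load('pics/w3.npz')
im=s['image'].astype(int)
m=(im[...,0]-im[...,2]>45); m[250:]=0
n,lab,stt,c=cv2.connectedComponentsWithStats(m.astype(np.uint8))
for i in range(1,n):
    if stt[i,4]>60:
        vv,uu=np.nonzero(lab==i); Q=np.array([pt(s,u,v) for u,v in zip(uu,vv) if s['z_map'][v,u]>0])
        Q=Q[(Q[:,2]>.005)&(Q[:,2]<.1)]
        top=Q[Q[:,2]>Q[:,2].max()-.006]
        print(stt[i],c[i].round(1),'mean',Q.mean(0).round(4),'zmax',Q[:,2].max().round(4),'top',top.mean(0).round(4),'xmin',np.percentile(Q[:,0],3).round(4))
# handle z
h=np.array([pt(s,u,62) for u in range(200,340,5)]);print('handle',np.median(h,0).round(4))
p=pt(s,260,62);print(p)
```

```text
[221 167  19  21 250] [229.7 177.4] mean [0.6649 0.0694 0.0571] zmax 0.0702 top [0.6672 0.0701 0.068 ] xmin 0.6556
[277 167  27  26 485] [290.1 180.1] mean [ 0.6612 -0.0151  0.0695] zmax 0.082 top [ 0.6648 -0.0147  0.08  ] xmin 0.6487
[343 188  15  19 177] [350.6 197.4] mean [ 0.6581 -0.098   0.0495] zmax 0.0616 top [ 0.6597 -0.0984  0.0599] xmin 0.6509
handle [ 0.5596 -0.0117  0.3056]
[ 0.55917554 -0.00720226  0.30555493]
```

Run:
```python
from h import *
s=np.load('pics/w3.npz')
p,R=st(); print('cam in tool',R.T@(-s['R'].T@s['t']-p))
g=np.array([.664,-.0147,.042]); T=g+.019*R[:,2]
print(T, 'pre',(R.T@(T-.12*R[:,2]-p)).round(4),'fin',(R.T@(T-p)).round(4))
```

```text
18.35 q [-0.62  -0.757  2.154  0.638  1.115  0.719] p [ 0.465  -0.0322  0.2439] w 0.0377 F [-0.1  0.3 -0.5]
R
 [[ 0.629  0.137  0.765]
 [ 0.082 -0.991  0.111]
 [ 0.773 -0.007 -0.634]]
cam in tool [ 0.0842311   0.00046576 -0.17874985]
[ 0.67853632 -0.01259787  0.02994693] pre [-0.0294  0.0115  0.1812] fin [-0.0294  0.0115  0.3012]
```

Request:
carry_out([
  [[-0.01, 0.004, 0.045], 0, -0.28],
  [[-0.02, 0.008, 0.09], 0, -0.28],
  [[-0.0294, 0.0115, 0.135], 0, -0.28],
  [[-0.0294, 0.0115, 0.1812], 0, -0.28],
  [[-0.0294, 0.0115, 0.21], 0, -0.28],
  [[-0.0294, 0.0115, 0.21], 0, -0.28],
])

```text
time: 19.1
tool_pos: [0.6085, -0.0207, 0.0855]
ee_rot: [-3.127, -0.88, 0.129]
wrist_force: [-0.4, -0.6, -0.1]
width: 0.0606
finger_force: 0.0
```

Run:
```python
from h import *
p,R=st(); 
g=np.array([.664,-.0147,.042]); T=g+.019*R[:,2]
print(T,'fin',(R.T@(T-p)).round(4))
```

```text
19.1 q [-0.34  -0.18   2.146  0.837  0.509  0.487] p [ 0.6085 -0.0207  0.0855] w 0.0606 F [-0.4 -0.6 -0.1]
R
 [[ 0.632  0.14   0.762]
 [ 0.082 -0.99   0.114]
 [ 0.77  -0.01  -0.637]]
[ 0.67847824 -0.01252913  0.02988935] fin [0.0021 0.0023 0.0897]
```

Request:
carry_out([
  [[0, 0.001, 0.025], 0, -0.28],
  [[0.001, 0.002, 0.05], 0, -0.28],
  [[0.002, 0.002, 0.07], 0, -0.28],
  [[0.002, 0.002, 0.09], 0, -0.28],
  [[0.002, 0.002, 0.09], 0, -0.28],
])

```text
time: 19.73
tool_pos: [0.6793, -0.0141, 0.0331]
ee_rot: [-3.13, -0.884, 0.129]
wrist_force: [-0.1, 0.0, 0.6]
width: 0.0606
finger_force: 0.0
```

Run:
```python
from h import *
p,R=st(); snap('wrist','w4')
```

```text
19.725 q [-0.266  0.078  2.037  1.054  0.363  0.286] p [ 0.6793 -0.0141  0.0331] w 0.0606 F [-0.1  0.   0.6]
R
 [[ 0.629  0.138  0.765]
 [ 0.082 -0.99   0.112]
 [ 0.773 -0.008 -0.634]]
```

View pics/w4.png

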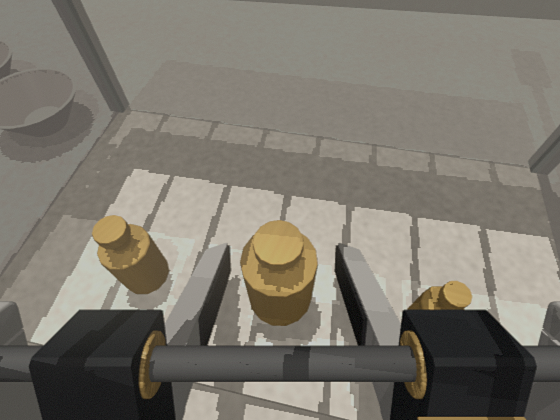

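The large weight sits centred between the fingers at (280,270), clear of both neighbours. I close on it and lift slightly.

Request:
carry_out([
  [[0, 0, 0], 0, 0.2],
  [[0, 0, 0], 0, 0.6],
  [[0, 0, 0], 0, 1],
  [[0, 0, 0], 0, 1],
  [[0, 0, 0], 0, 1],
  [[0.006, 0, -0.005], 0, 1],
  [[0.012, 0, -0.01], 0, 1],
  [[0.012, 0, -0.01], 0, 1],
])

```text
time: 20.78
tool_pos: [0.678, -0.0149, 0.0463]
ee_rot: [-3.13, -0.881, 0.129]
wrist_force: [-0.1, -0.3, -3.8]
width: 0.0373
finger_force: 30.0
```

Run:
```python
from h import *
p,R=st(); print('out',(R.T@[-.1,.007,0]).round(3),'up',(R.T@[0,0,.1]).round(3))
```

```text
20.775 q [-0.267  0.051  2.029  0.971  0.383  0.374] p [ 0.678  -0.0149  0.0463] w 0.0373 F [-0.1 -0.3 -3.8]
R
 [[ 0.631  0.138  0.763]
 [ 0.082 -0.99   0.111]
 [ 0.771 -0.008 -0.636]]
out [-0.063 -0.021 -0.076] up [ 0.077 -0.001 -0.064]
```

Request:
carry_out([
  [[-0.013, -0.004, -0.015], 0, 1],
  [[-0.03, -0.01, -0.036], 0, 1],
  [[-0.047, -0.016, -0.057], 0, 1],
  [[-0.063, -0.021, -0.076], 0, 1],
  [[-0.08, -0.026, -0.097], 0, 1],
  [[-0.095, -0.031, -0.114], 0, 1],
  [[-0.095, -0.031, -0.118], 0, 1],
  [[-0.08, -0.031, -0.13], 0, 1],
  [[-0.06, -0.031, -0.146], 0, 1],
  [[-0.04, -0.031, -0.163], 0, 1],
])

```text
time: 22.02
tool_pos: [0.5251, -0.0055, 0.1208]
ee_rot: [-3.129, -0.882, 0.128]
wrist_force: [0.1, 0.1, -4.5]
width: 0.0372
finger_force: 30.0
```

Run:
```python
from h import *
p,R=st(); s=snap('top','t5')
s=np.load('pics/t3.npz'); z=s['z_map']; v,u=np.mgrid[:420,:560]
P=(np.stack([u,v,np.ones_like(u)],-1)@np.linalg.inv(s['mtx']).T*z[...,None]-s['t'])@s['R']
hi=((P[...,2]>.055)&(P[...,2]<.072)).astype(np.uint8); hi[:,:105]=0;hi[:,180:]=0;hi[:170]=0;hi[262:]=0
n,l,t,c=cv2.connectedComponentsWithStats(hi); i=1+t[1:,4].argmax()
b=P[l==i]; print('pan',t[i],b.mean(0),b.min(0),b.max(0), cv2.minEnclosingCircle(b[:,:2].astype(np.float32)))
```

```text
22.025 q [-0.39  -0.492  2.277  0.686  0.669  0.651] p [ 0.5251 -0.0055  0.1208] w 0.0372 F [ 0.1  0.1 -4.5]
R
 [[ 0.631  0.137  0.764]
 [ 0.081 -0.99   0.111]
 [ 0.772 -0.008 -0.636]]
pan [ 119  186   44   43 1448] [0.54428393 0.34397927 0.0637715 ] [0.48711543 0.28434295 0.05501741] [0.60493266 0.40277912 0.07174637] ((0.5444924831390381, 0.3435375392436981), 0.06309369951486588)
```

```bash
python3 -c "
from h import *
go((.559,.345,.125))"
```

```text
22.075 q [-0.39  -0.495  2.271  0.686  0.669  0.652] p [ 0.5276 -0.0065  0.1267] w 0.0372 F [ 1.8  0.4 -0.7]
R
 [[ 0.624  0.136  0.769]
 [ 0.082 -0.991  0.109]
 [ 0.777 -0.005 -0.629]]
(0.559, 0.345, 0.125) -> [ 0.047 -0.344  0.064] dist 0.353
```

Request:
carry_out([
  [[0.003, -0.03, 0.004], 0, 1],
  [[0.008, -0.07, 0.012], 0, 1],
  [[0.014, -0.11, 0.02], 0, 1],
  [[0.02, -0.15, 0.028], 0, 1],
  [[0.026, -0.19, 0.036], 0, 1],
  [[0.032, -0.23, 0.043], 0, 1],
  [[0.038, -0.27, 0.05], 0, 1],
  [[0.043, -0.31, 0.058], 0, 1],
  [[0.047, -0.344, 0.064], 0, 1],
  [[0.047, -0.344, 0.064], 0, 1],
])

```text
time: 23.32
tool_pos: [0.56, 0.3443, 0.1241]
ee_rot: [-3.123, -0.868, 0.139]
wrist_force: [-0.5, -1.2, -4.3]
width: 0.0372
finger_force: 30.0
```

Run:
```python
from h import *
go((.559,.345,.1),(.559,.345,.083))
snap('scene','s6'); s=snap('wrist','w6')
im=s['image'].astype(int); m=(im[...,0]-im[...,2]>45); m[330:]=0; m[:, :200]=0; m[:,360:]=0; m[:150]=0
Q=np.array([pt(s,u,v) for v,u in zip(*np.nonzero(m)) if s['z_map'][v,u]>0])
k=Q[Q[:,2]>Q[:,2].max()-.004]; print('knob top',k.mean(0),Q[:,2].max())
b=cv2.resize(cv2.imread('pics/s6.png')[120:320,340:540],None,fx=2.5,fy=2.5)
a=cv2.imread('pics/w6.png'); 
cv2.imwrite('pics/c6.png',np.hstack([b[:420,:],cv2.resize(a,None,fx=.5,fy=.5)[[*range(210)]+[0]*210][:420,:]]) )
```

```text
23.325 q [ 0.659 -0.058  1.943 -0.728  0.577  2.565] p [0.56   0.3443 0.1241] w 0.0372 F [-0.5 -1.2 -4.3]
R
 [[ 0.64   0.152  0.753]
 [ 0.089 -0.988  0.124]
 [ 0.763 -0.012 -0.646]]
(0.559, 0.345, 0.1) -> [-0.019 -0.001  0.015] dist 0.024
(0.559, 0.345, 0.083) -> [-0.032 -0.     0.026] dist 0.041
knob top [0.54678861 0.33974621 0.17011076] 0.17194196735309444
```

View pics/c6.png

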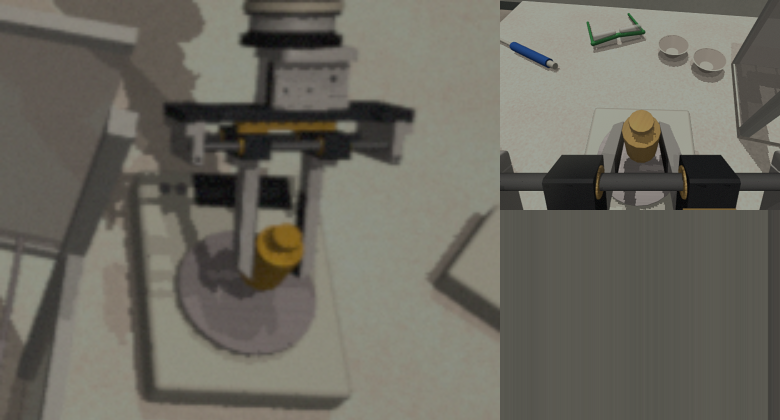

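The weight hangs upright over the pan: it is at (270,255) in the crop with the pan centre near (247,290), the offset being its height. I lower it slowly.

Request:
carry_out([
  [[-0.008, 0, 0.006], 0, 1],
  [[-0.015, 0, 0.013], 0, 1],
  [[-0.021, 0, 0.018], 0, 1],
  [[-0.026, 0, 0.022], 0, 1],
  [[-0.028, 0, 0.024], 0, 1],
  [[-0.029, 0, 0.025], 0, 1],
  [[-0.03, 0, 0.0255], 0, 1],
  [[-0.031, 0, 0.026], 0, 1],
  [[-0.031, 0, 0.026], 0, 1],
])

```text
time: 24.55
tool_pos: [0.5639, 0.3348, 0.0919]
ee_rot: [-3.121, -0.852, 0.148]
wrist_force: [-0.5, 0.1, -5.1]
width: 0.0369
finger_force: 30.0
```

```bash
python3 -c "
from h import *
st()"
```

```text
24.55 q [ 0.624 -0.026  1.976 -0.737  0.507  2.566] p [0.5639 0.3348 0.0919] w 0.0369 F [-0.5  0.1 -5.1]
R
 [[ 0.651  0.163  0.741]
 [ 0.097 -0.987  0.132]
 [ 0.753 -0.014 -0.658]]
```

Request:
carry_out([
  [[-0.001, -0.003, 0.0], -0.1, 1],
  [[-0.003, -0.007, 0.001], -0.2, 1],
  [[-0.005, -0.0106, 0.001], -0.2, 1],
  [[-0.0068, -0.0106, 0.0016], -0.2, 1],
  [[-0.0068, -0.0106, 0.0016], -0.2, 1],
])

```text
time: 25.18
tool_pos: [0.5596, 0.3436, 0.0869]
ee_rot: [3.123, -0.849, 0.203]
wrist_force: [0.4, -0.8, -4.1]
width: 0.0373
finger_force: 30.0
```

Run:
```python
from h import *
st()
s=snap('wrist','w7')
im=s['image'].astype(int); m=(im[...,0]-im[...,2]>45); m[330:]=0; m[:, :200]=0; m[:,360:]=0; m[:150]=0
Q=np.array([pt(s,u,v) for v,u in zip(*np.nonzero(m)) if s['z_map'][v,u]>0])
k=Q[Q[:,2]>Q[:,2].max()-.004]; print('knob top',k.mean(0),Q[:,2].max())
```

```text
25.175 q [ 0.645 -0.012  1.972 -0.758  0.514  2.566] p [0.5596 0.3436 0.0869] w 0.0373 F [ 0.4 -0.8 -4.1]
R
 [[ 0.647  0.188  0.739]
 [ 0.133 -0.982  0.133]
 [ 0.75   0.012 -0.661]]
knob top [0.54755188 0.34180775 0.13409744] 0.13620815344114284
```

Request:
carry_out([
  [[-0.001, 0, 0.0007], 0, 1],
  [[-0.0015, 0, 0.0015], 0, 1],
  [[-0.0025, 0, 0.002], 0, 1],
  [[-0.003, 0, 0.0027], 0, 1],
  [[-0.003, 0, 0.0027], 0, 1],
])

```text
time: 25.85
tool_pos: [0.5602, 0.343, 0.0837]
ee_rot: [3.123, -0.847, 0.204]
wrist_force: [0.9, 0.5, -5.1]
width: 0.0373
finger_force: 30.0
```

Request:
carry_out([
  [[-0.0008, 0, 0.0007], -0.05, 1],
  [[-0.0008, 0, 0.0007], -0.05, 1],
])

```text
time: 26.1
tool_pos: [0.5605, 0.3433, 0.0834]
ee_rot: [3.114, -0.848, 0.217]
wrist_force: [-0.4, -0.2, -2.6]
width: 0.0373
finger_force: 30.0
```

Run:
```python
from h import *
st()
s=snap('wrist','w8')
im=s['image'].astype(int); m=(im[...,0]-im[...,2]>45); m[330:]=0; m[:, :200]=0; m[:,360:]=0; m[:150]=0
Q=np.array([pt(s,u,v) for v,u in zip(*np.nonzero(m)) if s['z_map'][v,u]>0])
k=Q[Q[:,2]>Q[:,2].max()-.004]; print('knob top',k.mean(0),Q[:,2].max())
```

```text
26.1 q [ 0.642 -0.007  1.975 -0.763  0.504  2.56 ] p [0.5605 0.3433 0.0834] w 0.0373 F [-0.4 -0.2 -2.6]
R
 [[ 0.646  0.195  0.738]
 [ 0.143 -0.981  0.135]
 [ 0.75   0.018 -0.661]]
knob top [0.54841549 0.34160494 0.13067685] 0.13261850310490605
```

Force is starting to drop, so it is touching. A little further until it's carried.

Request:
carry_out([
  [[-0.0006, 0, 0.0005], 0, 1],
  [[-0.0011, 0, 0.001], 0, 1],
  [[-0.0011, 0, 0.001], 0, 1],
])

```text
time: 26.52
tool_pos: [0.561, 0.3435, 0.0833]
ee_rot: [3.115, -0.85, 0.217]
wrist_force: [-5.0, -2.7, 2.6]
width: 0.0376
finger_force: 30.0
```

```bash
python3 -c "
from h import *
st()"
```

```text
26.525 q [ 0.642 -0.005  1.975 -0.768  0.502  2.566] p [0.561  0.3435 0.0833] w 0.0376 F [-5.  -2.7  2.6]
R
 [[ 0.644  0.195  0.739]
 [ 0.142 -0.981  0.135]
 [ 0.751  0.018 -0.66 ]]
```

It rests on the pan. I open gradually, then back out along the tool axis.

Request:
carry_out([
  [[0, 0, 0], 0, 0.15],
  [[0, 0, 0], 0, 0.1],
  [[0, 0, 0], 0, -0.1],
  [[0, 0, 0], 0, -0.3],
  [[0, 0, 0], 0, -0.3],
])

```text
time: 27.15
tool_pos: [0.5603, 0.3431, 0.0813]
ee_rot: [3.114, -0.847, 0.217]
wrist_force: [-0.5, -0.4, -0.2]
width: 0.061
finger_force: 0.0
```

Request:
carry_out([
  [[0, 0, -0.015], 0, -0.3],
  [[0, 0, -0.035], 0, -0.3],
  [[0, 0, -0.06], 0, -0.3],
  [[0, 0, -0.09], 0, -0.3],
  [[0, 0, -0.12], 0, -0.3],
  [[0, 0, -0.12], 0, -0.3],
])

```text
time: 27.9
tool_pos: [0.4713, 0.328, 0.164]
ee_rot: [3.118, -0.852, 0.216]
wrist_force: [-0.4, 0.1, -0.0]
width: 0.0609
finger_force: 0.0
```

Run:
```python
from h import *
st(); s=snap('top','t9'); w=snap('wrist','w9')
im=w['image'].astype(int); m=(im[...,0]-im[...,2]>45); m[330:]=0; m[:, :200]=0; m[:,360:]=0
Q=np.array([pt(w,u,v) for v,u in zip(*np.nonzero(m)) if w['z_map'][v,u]>0]);Q=Q[Q[:,2]>.06]
k=Q[Q[:,2]>Q[:,2].max()-.004]; print('knob top',k.mean(0),Q[:,2].max())
cv2.imwrite('pics/c9.png',np.hstack([cv2.resize(s['image'][70:270,100:380,::-1],(420,300)),cv2.resize(w['image'][...,::-1],(380,300))]))
```

```text
27.9 q [ 0.76  -0.289  2.039 -0.653  0.739  2.468] p [0.4713 0.328  0.164 ] w 0.0609 F [-0.4  0.1 -0. ]
R
 [[ 0.643  0.197  0.74 ]
 [ 0.141 -0.98   0.138]
 [ 0.753  0.015 -0.658]]
knob top [0.54693985 0.34019549 0.13013165] 0.1315702882382336
```

View pics/c9.png

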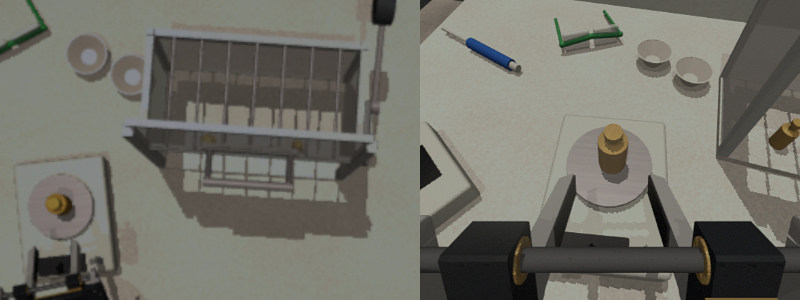

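The large weight stands upright near the middle of the pan, in the left view at (58,205) and in the right view at (612,150). The sash is still up, the other two weights are in place, and the gripper is clear, so I hand in.

```bash
python3 -c "
from bench import robot
print(robot.close_job())"
```

```text
the job is handed in; nothing more can be done
None
```

The sash is standing up by itself (about 0.23 m) and the large weight is upright on the pan, about 4 mm from its centre by camera. The smaller weights and dish were not touched, and the job is handed in, but no verdict came back.

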